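# Serve the round roll with the tongs

### The arm

A 7-joint arm with a two-finger parallel gripper is mounted at the origin on a cart in front of the work surface, level with it; the furniture and walls round the work are solid. World frame = base frame: x ahead of the robot, y to its left, z up, the work surface at z = 0. Lengths are in mm, angles in rad, forces in N, time in s.
With the tool pointing down it reaches from about 400 to 750 mm from the base axis. Payload 19.5 kg.
Tool frame: the origin (TCP) lies at the very end of the fingers, on their centre line; the grasp point (between the pads) lies 19 mm behind it (bot.grip_point_offset is the z of the grasp point in the tool frame, in mm); z points along the fingers, y is the line along which they close (so a half turn about z gives the same grasp; the last joint's range is limited). The gripper opens to 85 mm and grips with 20 to 120 N. Pads are 22 mm wide; open, the fingers measure 114 mm over their backs; the gripper's body (76 mm by 85 mm) begins 54 mm behind the grasp point. The pads swing forward as they close: fully open they stand 13 mm farther back than shut.
Start: joints at [1.297, 0.707, -0.028, 1.485, 0.022, 0.951, -0.075], TCP at [132.089, -559.596, 231.268] pointing down, gripper open.
Joint ranges: [-2.71, 2.71], [-0.32, 2.16], [-1.57, 1.52], [0, 2.45], [-1.46, 4.6], [0, 2.02], [-2.83, 2.83]. Speed limits (rad/s): [1.89, 1.89, 2.57, 2.57, 3.01, 3.01, 3.01].

### API

Orientations are given as [roll, pitch, yaw] about the fixed x, y, z axes, in that order (R = Rz(yaw) Ry(pitch) Rx(roll)).
In Python, from rig import bot gives the robot as it stands.
- The arm moves only by the tool send_rows, never from a script. Its argument "steps" is a list of rows, each a list of 4 numbers: the shift along the tool's x, y, z in mm, then the turn about the tool's z in degrees. In form: [[dx, dy, dz, yaw], ...]. A call has 1 to 20 rows; each row shifts and turns the commanded pose from where the row before left it, along the tool's axes as they then stand; what a row does not reach is not made up. A row lasts 1/10 s, in which the tool goes at most 50 mm and 8.59 degrees, less where a joint would pass 70% of its speed; a pose out of reach is approached as far as the arm can. A call is refused whole if a number of a shift passes 50 or a number of a turn 8.59, either way. A call with a gripper value outside its range is refused whole. "gripper" is the opening, from -1 (shut) to 1 (fully open), set as the call begins (left out, the last holds). The fingers move at their own pace and stop on an object; "grip_force" is the grip in N (left out, the last holds). Time passes only in rows, so rows that do not move let the fingers close. It gives the time, the measured TCP pose, the force, the opening and the grip force at its end, in the units of the state.
- bot.get_obs(): the state, without advancing time (a new reading comes with each control period).
- bot.camera(name): name is "side" or "top"; returns a dict with "color" (400x640x3 uint8, red, green, blue), "depth" (400x640 float32, mm along the optical axis (not along the pixel's ray), 0 where there is no reading), "intrinsics" (3x3 intrinsics, pixels), "k1" (the pictures are not rectified: a ray, as slopes to the right and down, at radius r is drawn at 1 + k1 r^2 times it, then the intrinsics apply), "R" (3x3) and "t" (3): a world point X has camera coordinates R X + t. Camera axes: x right, y down, z forward; pixel columns grow to the right and rows downward; lengths in mm; the calibration is good to about 2 mm. A picture is of the moment at which its call begins.
- bot.finish_job(): hands the job in; it is judged then, once.
The state is a dict: "time_s": time; "q": joint angles; "qvel": joint speeds; "tau": joint torques, N m; "tool_pos": TCP position; "ee_rot": TCP orientation; "contact_force": force on the tool from outside, world axes, zero at the start; "moment": the same for the moment, N m; "gripper_width": finger opening in mm; "grasp_force": force on a finger pad.
Only numpy, scipy, OpenCV 4.12 (cv2) and the standard library are available. Lean on these libraries where they do the work, as an engineer would, in place of code of your own. Each camera call takes 0.05 s, during which the arm holds its last target. There are 200 camera calls.

### The job

Pick up the serving tongs and use them to take the round bread roll off the bread board; keep the gripper's fingers off the food, and leave the finger roll and the ring cake where they lie. Finish while still holding: the roll gripped in the tongs' jaws, kept still in the air over the middle of the white side plate, about a hand's breadth (10 cm) above it. Do not put it down or let go, and do not push the other things on the desk about.

Things in the scene. Friction and masses are not known exactly. Their poses are not given: they have to be found in the camera images.
- tongs: Steel serving tongs with black rubber sleeves on both arms, lying flat on the wooden rest: 230 mm long, 24 mm high, 95 g. Origin on the underside, on the centre line between the sleeves (place to grip; balance point near). +x runs along the tongs to the jaws, y across them (the way the arms close), z up. Hinge head at x = -85 mm, hanging ring behind it to -115 mm.
- tongs_grip (a point): Point midway between the sleeves, 12 mm above the tongs' underside; axes as the tongs'. Sleeves are 56 mm long in x (-28 to +28 mm from here), 22 mm high (-11 to +11 mm); sprung open they measure 59 mm over their outer faces. Pressing them 1 mm together brings the jaws 2.1 mm closer: at 52 mm over the sleeves the jaws are about 65 mm apart, at 44 mm they just hold the 48 mm roll.
- tongs_jaws (a point): Point midway between the jaws, 95 mm in front of tongs_grip along +x, 12 mm above the underside. Each jaw is a shallow cup 24 mm high (12 mm up and down from here), 37 mm long, bent round a 48 mm circle. Sprung open the jaws stand 80 mm apart (66 mm between their bent-in ends), 90 mm over their backs.
- tongs_left (a joint): Swing of the left arm in rad: 0 sprung open, about 0.09 when shut on the round roll, 0.20 fully shut. The right arm moves alike. Springs push each sleeve out with about 5 N at first and 9 N on the roll: squeezed a few mm and so held, the tongs stay in the gripper by friction, level, with the jaws still wide; they open again as it opens.
- tongs_rest: Small flat wooden board, 240 x 105 mm, 6 mm thick, fixed, on which the tongs lie. Origin in the middle of its underside, x along it.
- bread_board: Fixed pale wooden bread board, the larger and thicker of the two boards, 150 mm (x) by 290 mm (y), 16 mm thick. Origin in the middle of its underside. The three baked pieces stand on it in a row along its y, at about y = -95, 0 and +95 mm in any order; its +x points away from the robot.
- round_roll: The round bread roll with a cross cut in its top: 48 mm in diameter (widest between 11 and 18 mm above its underside), 37 mm high, about 40 g. Origin in the middle of its underside.
- finger_roll: Long finger roll, 88 mm long (its x), 35 mm wide, 33 mm high, lying roughly along the board's x. Origin in the middle of its underside.
- ring_cake: Ring-shaped cake with a hole, 62 mm across, 24 mm high. Origin in the middle of its underside.
- side_plate: White side plate, 140 mm across, rim 16 mm above the desk, fixed and empty. Origin in the middle of its underside.
- sticky_pad: Pink block of sticky notes, 77 x 77 x 26 mm, at the right front; leave it. Origin in the middle of its underside.
- ball_pen: Blue ball pen, 145 mm long, 9 mm thick, in front of the board; leave it. Origin in its middle.
- binder_clip: Black binder clip, 42 x 41 x 26 mm, between board and tongs rest near the desk's front edge; leave it. Origin in the middle of its underside.
There are look-alikes about, which are no part of the job. Leave any green or red look-alike of the round_roll alone.

How it is judged (in metres and radians):
On the way, in this order (a step that is already met when the one before it is completed fails the run):
1. the tongs are picked up off their rest by the gripper (height (world z) of tongs_grip above 0.04 m and contact force between the fingers and tongs above 0.5 N), for 0.2 s.
2. the round roll is lifted off the board in the tongs' jaws (height (world z) of round_roll above 0.04 m and contact force between tongs and round_roll above 0.5 N and distance between tongs_jaws and round_roll below 0.045 m), for 0.3 s.
At the end, for the whole second after the job is handed in: Gripper presses on tongs, tong jaws press on the round roll (within 45 mm of the jaw point); its underside is 50 to 220 mm above the desk, within 40 mm of the plate's middle, still (under 30 mm/s) and untouched by the robot; finger roll and ring cake within 15 mm of their start (height (world z) of round_roll between 0.05 and 0.22 m and horizontal distance between round_roll and side_plate below 0.04 m and contact force between tongs and round_roll above 0.5 N and contact force between the fingers and tongs above 0.5 N and contact force between the arm and round_roll below 0.1 N and linear speed of round_roll below 0.03 m/s and distance between tongs_jaws and round_roll below 0.045 m and distance of each of finger_roll, ring_cake from where it was at the start of the episode below 0.015 m); the arm keeps its last pose, push and grip.
It fails at once if the robot touches a baked piece with its own fingers or arm (contact force between any of the arm, the fingers and round_roll above 0.3 N or contact force between the fingers and finger_roll above 0.3 N or contact force between the fingers and ring_cake above 0.3 N).
It fails at once if the finger roll or the ring cake is pushed more than 15 mm (distance of any of finger_roll, ring_cake from where it was at the start of the episode above 0.015 m).
It fails at once if another thing on the desk is pushed more than 25 mm (distance of any of sticky_pad, ball_pen, binder_clip from where it was at the start of the episode above 0.025 m).
It also fails if it takes over 40 s, if anything falls off the work surface, if the arm or the gripper's body presses on something with over 40 N, if the wrist force passes 120 N, or if a joint passes its speed limit or range.

## Working session

There is one attempt and no reset: what is moved stays moved. The work goes in short steps, Python scripts to look and compute and a tool call to move; the robot and the scene stay as the last step left them, time stands still between calls to the robot, and variables do not carry over. Pictures are saved under pics/ and viewed, at most 10 in all, crops included, and the job is handed in when it is done.

Besides the shell and the picture viewer there is one more tool, called after "Emit:" as name(argument=value, ...), one argument or row to a line, values as JSON. send_rows: Moves the arm, as the interface text tells. Its arguments: {"type":"object","properties":{"steps":{"type":"array","items":{"type":"array","items":{"type":"number"}}},"gripper":{"type":"number"},"grip_force":{"type":"number"}},"required":["steps"]}

```bash
mkdir -p pics; ls
cat > h.py <<'E'
import numpy as np,cv2
from rig import bot
def und(c,uv):
    K=c["intrinsics"];uv=np.atleast_2d(np.array(uv,float))
    d=np.c_[(uv[:,0]-K[0,2])/K[0,0],(uv[:,1]-K[1,2])/K[1,1]];s=d.copy()
    for _ in range(20): s=d/(1+c["k1"]*(s**2).sum(1,keepdims=True))
    return s
def plane(c,uv,z):
    s=und(c,uv);R=np.array(c["R"]);o=-R.T@np.array(c["t"]);d=np.c_[s,np.ones(len(s))]@R
    return o+d*((z-o[2])/d[:,2])[:,None]
def cloud(c):
    D=c["depth"];v,u=np.mgrid[:400,:640];s=und(c,np.c_[u.ravel(),v.ravel()])
    p=np.c_[s,np.ones(len(s))]*D.reshape(-1,1)
    return ((p-c["t"])@np.array(c["R"])).reshape(400,640,3)
def save(c,n,box=None,f=1):
    im=c["color"][...,::-1]
    if box: im=im[box[1]:box[3],box[0]:box[2]]
    cv2.imwrite("pics/"+n,cv2.resize(im,None,fx=f,fy=f))
E
python3 - <<'E'
from h import *
import pickle
o=bot.get_obs();print(o["tool_pos"],o["ee_rot"],o["gripper_width"],o["time_s"],bot.grip_point_offset)
for n in("top","side"):
    c=bot.camera(n);save(c,n+"0.png");pickle.dump(c,open(n+"0.pkl","wb"))
    print(n,(-np.array(c["R"]).T@c["t"]).round(),c["k1"],np.round(c["R"],2).tolist())
E
```

```text
pics
[ 132.05863177 -559.3692122   230.83584667] [-3.14053459e+00  1.55951636e-05  2.31817306e-01] 85.42682236894434 0.0 -18.700000000000003
top [ 272.   32. 1203.] -0.03845040191420317 [[0.01, -1.0, -0.01], [-0.98, -0.01, -0.19], [0.19, 0.01, -0.98]]
side [505. 864. 762.] -0.09492191956897278 [[-1.0, -0.03, 0.01], [-0.02, 0.66, -0.75], [0.01, -0.75, -0.66]]
```

View pics/top0.png

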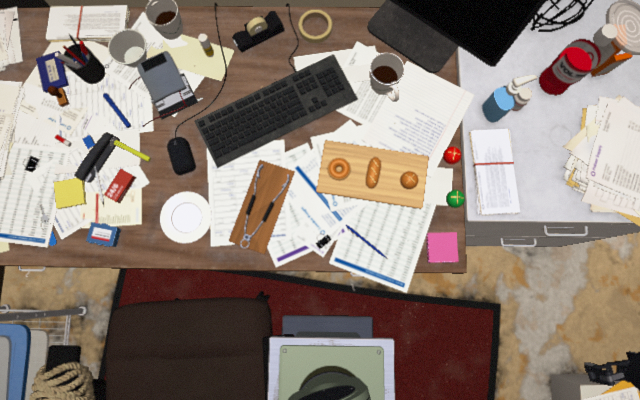

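View pics/side0.png

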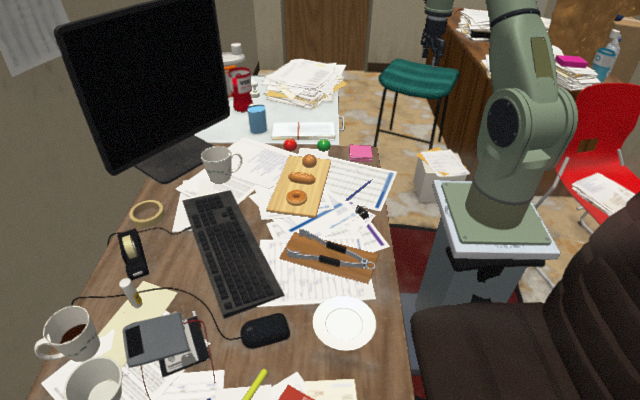

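The top view shows the ring cake at (340,167), finger roll at (373,172) and round roll at (410,180). The plate is at (185,217). The tongs have their ring at (245,240) and their jaws near (275,180). In the side view the tongs lie from (372,265) to (300,240).

Run:
```python
from h import *
import pickle
T=pickle.load(open("top0.pkl","rb"));S=pickle.load(open("side0.pkl","rb"))
def show(n,c,boxes,f):
    ims=[cv2.resize(c["color"][b[1]:b[3],b[0]:b[2],::-1],None,fx=f,fy=f,interpolation=cv2.INTER_CUBIC) for b in boxes]
    return ims
a=show("",T,[(220,150,310,260)],5)[0]; b=show("",S,[(275,220,385,290)],3)[0]
b=cv2.copyMakeBorder(b,0,a.shape[0]-b.shape[0],0,0,cv2.BORDER_CONSTANT)
cv2.imwrite("pics/tongs.png",np.hstack([a,b]))
for nm,c in(("top",T),("side",S)):
    P=cloud(c);col=c["color"].astype(int);hsv=cv2.cvtColor(c["color"],cv2.COLOR_RGB2HSV).astype(int)
    def reg(x,m,minA=20):
        n,l,st,ce=cv2.connectedComponentsWithStats((m).astype(np.uint8))
        for i in range(1,n):
            if st[i,4]>=minA:
                q=P[l==i];q=q[c["depth"][l==i]>0]
                print(nm,x,ce[i].round(1),st[i,4],"cloud med",np.median(q,0).round(1) if len(q) else None,"min",q.min(0).round(),"max",q.max(0).round())
    X,Y,Z=P[...,0],P[...,1],P[...,2]
    ok=c["depth"]>0
    reg("boardfood",ok&(X>400)&(X<750)&(Y>-450)&(Y<-50)&(Z>24)&(Z<70))
    reg("board",ok&(X>400)&(X<750)&(Y>-450)&(Y<-50)&(Z>11)&(Z<70),300)
    v,u=np.mgrid[:400,:640]
    pl=plane(c,np.c_[u.ravel(),v.ravel()],14).reshape(400,640,3)
    box=(abs(pl[...,0]-430)<140)&(abs(pl[...,1]-60)<130)
    reg("black",box&(hsv[...,2]<50),15)
    pl=plane(c,np.c_[u.ravel(),v.ravel()],12).reshape(400,640,3)
    m=(hsv[...,1]<25)&(hsv[...,2]>200)&(u<230 if nm=="top" else v>290)
    reg("white",m&(abs(pl[...,0]-420)<130)&(abs(pl[...,1]-235)<110),300)
```

```text
top boardfood [494.5 114.6] 82 cloud med [ 741.1 -436.5   49.4] min [ 737. -450.   24.] max [ 750. -427.   70.]
top boardfood [452.8 154.3] 200 cloud med [ 632.9 -322.9   32.7] min [ 614. -348.   24.] max [ 656. -303.   42.]
top boardfood [372.4 172.3] 357 cloud med [ 577.3 -104.5   44.9] min [ 539. -127.   29.] max [623. -85.  55.]
top boardfood [408.5 179.8] 250 cloud med [ 557.1 -199.1   47.1] min [ 538. -224.   26.] max [ 581. -178.   58.]
top boardfood [455.8 197.7] 207 cloud med [ 514.  -325.2   32.9] min [ 493. -350.   24.] max [ 536. -305.   43.]
top boardfood [442.1 235.2] 127 cloud med [ 415.9 -289.9   25.7] min [ 400. -324.   24.] max [ 424. -248.   31.]
top board [486.6 170.6] 1885 cloud med [ 594.9 -418.5   16.3] min [ 476. -450.   11.] max [ 714. -382.   25.]
top board [388.  175.7] 3901 cloud med [ 573.2 -150.1   16.7] min [ 491. -261.   11.] max [665. -50.  58.]
top black [267.9 211.3] 55 cloud med [472.9 169.5  28.6] min [450. 159.  24.] max [495. 182.  34.]
top black [322.8 241.4] 52 cloud med [395.9  23.6  22.8] min [382.   8.   5.] max [409.  39.  29.]
top black [
[... 899 characters left out ...]
40 cloud med [ 620.7 -405.3   17.7] min [ 478. -450.   11.] max [ 713. -300.   40.]
side board [303.2 174.5] 1671 cloud med [ 575.2 -132.1   17.3] min [ 492. -261.   12.] max [666. -50.  55.]
side black [360. 210.] 22 cloud med [404.   24.3  21. ] min [393.  19.  12.] max [412.  30.  27.]
side black [364.4 214.8] 27 cloud med [391.4  39.5  14.8] min [383.  32.   8.] max [400.  47.  25.]
side black [395.7 225.8] 34 cloud med [ 108.3 -695.7 -726.8] min [  78. -716. -736.] max [ 141. -684. -719.]
side black [335.9 247. ] 108 cloud med [474.2 175.4  23.4] min [451. 164.  13.] max [498. 188.  32.]
side white [338.1 297.1] 917 cloud med [469.2 321.2   5.8] min [382. 298.  -0.] max [550. 349.  20.]
```

View pics/tongs.png

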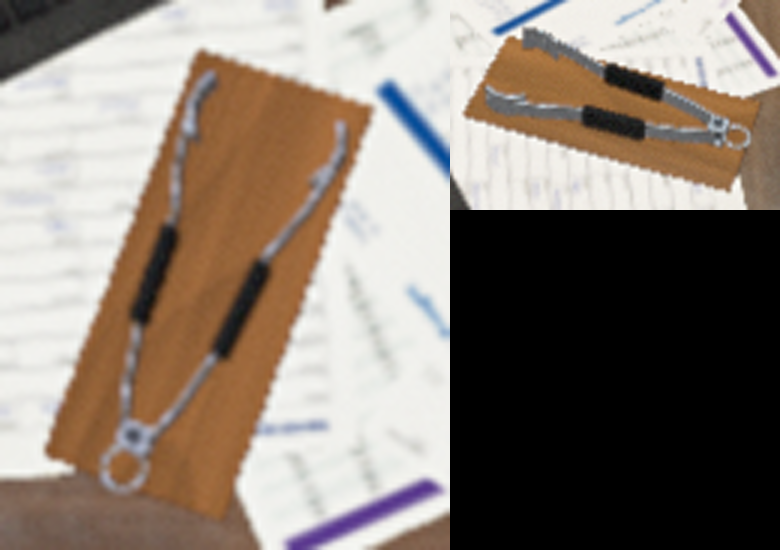

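Crop: the sleeves appear at top pixels (250.8,205) and (268.6,212), the hinge at (246.6,237), and the jaws to the upper right, widely open.

Run:
```python
from h import *
import pickle
T=pickle.load(open("top0.pkl","rb"));S=pickle.load(open("side0.pkl","rb"))
for nm,c,box in(("top",T,(240,170,285,230)),("side",S,(310,232,355,272))):
    hsv=cv2.cvtColor(c["color"],cv2.COLOR_RGB2HSV);m=np.zeros((400,640),np.uint8)
    m[box[1]:box[3],box[0]:box[2]]=hsv[box[1]:box[3],box[0]:box[2],2]<60
    P=cloud(c);n,l,st,ce=cv2.connectedComponentsWithStats(m)
    mids=[]
    for i in range(1,n):
        if st[i,4]<25: continue
        uv=np.argwhere(l==i)[:,::-1]; q=P[l==i]; p=plane(c,uv,26 if nm=="top" else 22)
        r=cv2.minAreaRect(p[:,:2].astype(np.float32)); d=np.linalg.svd(p[:,:2]-p[:,:2].mean(0))[2][0]
        print(nm,ce[i].round(1),st[i,4],"plane",p.mean(0).round(1),"cloud",np.median(q,0).round(1),"rect",np.round(r[0]),np.round(r[1]),"dir",np.degrees(np.arctan2(d[1],d[0])).round(1)); mids.append(p.mean(0))
    X,Y,Z=P[...,0],P[...,1],P[...,2]
    # steel: above rest
    k=(c["depth"]>0)&(X>330)&(X<640)&(Y>70)&(Y<290)&(Z>15)&(Z<40)
    q=P[k]; print("steel",len(q),q.min(0).round(),q.max(0).round())
    mid=np.mean(mids,0)[:2] if mids else None
    if len(mids)==2:
        hp=plane(c,[(246.6,237)] if nm=="top" else [(275+717/3-450/3,220+127/3)],20)[0]
        print("mid",mid,"hinge",hp,"yaw",np.degrees(np.arctan2(*(mid-hp[:2])[::-1])),np.linalg.norm(mid-hp[:2]))
    # rest rect
    wood=((hsv[...,0]>8)&(hsv[...,0]<18)&(hsv[...,1]>120)&(hsv[...,2]>100)).astype(np.uint8)
    wood[:box[1]-30]=0;wood[box[3]+45:]=0;wood[:,:box[0]-40]=0;wood[:,box[2]+40:]=0
    cs=max(cv2.findContours(wood,0,2)[0],key=cv2.contourArea)
    r=cv2.minAreaRect(plane(c,cs[:,0],6)[:,:2].astype(np.float32));print("rest",r)
    # plate
    k=(c["depth"]>0)&(X>330)&(X<520)&(Y>270)&(Y<480)&(Z>9)&(Z<25)
    q=P[k][:,:2].astype(np.float32)
    if len(q): print("plate",cv2.minEnclosingCircle(q),len(q))
    # board
    wood=(hsv[...,0]>10)&(hsv[...,0]<25)&(hsv[...,1]>60)&(hsv[...,2]>150)&(Z>8)&(Z<70)&(X>450)&(X<700)&(Y<-20)&(Y>-300)
    cs=max(cv2.findContours(wood.astype(np.uint8),0,2)[0],key=cv2.contourArea)
    print("board",cv2.minAreaRect(plane(c,cs[:,0],16)[:,:2].astype(np.float32)))
    for y0,y1 in((-240,-160),(-135,-75),(-70,20)):
        k=(c["depth"]>0)&(Z>26)&(Z<70)&(X>500)&(X<640)&(Y>y0)&(Y<y1); q=P[k][:,:2].astype(np.float32)
        print("food",len(q),cv2.minEnclosingCircle(q) if len(q) else 0)
```

```text
top [250.5 204.5] 62 plane [490.6 216.8  26. ] cloud [489.2 216.3  29.1] rect [491. 217.] [ 8. 52.] dir 163.5
top [267.8 211.4] 60 plane [472.6 170.2  26. ] cloud [472.  169.5  28.6] rect [473. 170.] [ 7. 50.] dir 155.5
steel 429 [378. 116.  15.] [637. 289.  36.]
mid [481.59820662 193.52919802] hinge [404.71035303 224.49084934  20.        ] yaw -21.933948867480172 82.88767025886499
rest ((490.6047668457031, 188.38421630859375), (99.97920989990234, 238.2496337890625), 72.58673095703125)
plate ((440.3940124511719, 362.91644287109375), 104.68463134765625) 1218
board ((578.1558837890625, -130.02590942382812), (243.46290588378906, 147.912109375), 81.47566223144531)
food 249 ((560.7890014648438, -201.18862915039062), 23.413928985595703)
food 357 ((581.5230712890625, -103.70181274414062), 42.250152587890625)
food 401 ((591.6106567382812, -14.613524436950684), 31.3692626953125)
side [336.  246.9] 114 plane [474.1 173.9  22. ] cloud [474.1 175.4  23.7] rect [475. 174.] [20. 55.] dir 153.2
side [329.1 260.5] 126 plane [491.7 220.9  22. ] cloud [491.8 223.1  24.5] rect [492. 221.] [19. 56.] dir 161.0
steel 711 [379. 117.  15.] [600. 244.  34.]
mid [482.89588179 197.40936432] hinge [403.74470636 222.54265526  20.        ] yaw -17.616479756455277 83.04571563309955
rest ((492.3835754394531, 193.49778747558594), (99.22135162353516, 237.4466552734375), 70.96823120117188)
plate ((444.11578369140625, 374.81787109375), 91.71011352539062) 1628
board ((578.3063354492188, -138.653076171875), (260.7858581542969, 149.5535125732422), 81.49368286132812)
food 153 ((561.8970336914062, -198.89312744140625), 23.68427276611328)
food 254 ((581.3341064453125, -107.29542541503906), 43.2615966796875)
food 256 ((592.2611083984375, -11.820268630981445), 30.983104705810547)
```

```bash
cat >> h.py <<'E'
def to(target,yaw=None):
    "local shift (mm) to a world target from measured pose, and turn about tool z (deg)"
    from scipy.spatial.transform import Rotation as Ro
    o=bot.get_obs();R=Ro.from_euler("xyz",o["ee_rot"]).as_matrix();e=np.degrees(o["ee_rot"])
    print("t",o["time_s"],"pos",np.round(o["tool_pos"],1),"rpy",e.round(2),"w",round(float(o["gripper_width"]),1),"F",np.round(o["contact_force"],1))
    print("local",(R.T@(np.array(target)-o["tool_pos"])).round(1),"turn",None if yaw is None else round(e[2]-yaw,2))
E
python3 - <<'E'
from h import *
import pickle
for nm,bx in(("top",(140,180,225,260)),("side",(300,285,390,360))):
    c=pickle.load(open(nm+"0.pkl","rb"))
    P=cloud(c);X,Y,Z=P[...,0],P[...,1],P[...,2]
    v,u=np.mgrid[:400,:640]
    k=(u>bx[0])&(u<bx[2])&(v>bx[1])&(v<bx[3])&(Z>10)&(Z<24)
    n,l,st,ce=cv2.connectedComponentsWithStats(k.astype(np.uint8));i=1+st[1:,4].argmax()
    q=P[l==i];r=cv2.minEnclosingCircle(q[:,:2].astype(np.float32));print(nm,len(q),r,q.mean(0))
yw=np.radians(-20.5)
x=np.array([np.cos(yw),np.sin(yw)]);y=np.array([np.sin(yw),-np.cos(yw)])
for w in([400,-420],[480,-180],[482,194.5]):
    d=np.array(w)-[132,-559.4];print(w,d@x,d@y)
to([482,194.5,150],-20.5)
E
```

```text
top 1068 ((459.4109191894531, 391.61968994140625), 70.9129409790039) [458.47028364 393.21251641  13.91411372]
side 1527 ((457.1494445800781, 390.9493408203125), 70.99140930175781) [456.88145392 390.40309342  13.76530132]
[400, -420] 202.2092377710008 -224.42768135876386
[480, -180] 193.0932414086004 -477.2455972791367
[482, 194.5] 63.81392150542667 -828.7297469151805
t 0.1 pos [ 132.1 -559.4  230.9] rpy [-179.94    0.     13.28] w 85.4 F [ 0.  -0.2  0.1]
local [ 513.8 -653.2   81.5] turn 33.78
```

Emit:
send_rows(
  steps=[
    [0,0,0,8.45],
    [0,0,0,8.45],
    [0,0,0,8.45],
    [0,0,0,8.43],
    [25,-28,0,0],
    [25,-28,0,0],
    [25,-28,0,0],
    [25,-28,0,0],
    [25,-28,0,0],
    [25,-28,0,0],
    [25,-28,0,0],
    [25,-28,0,0],
  ],
  gripper=1,
)

```text
time_s: 1.3
tool_pos: [399.1, -418.8, 231.1]
ee_rot: [-3.141, 0.0, -0.358]
contact_force: [-0.2, 0.6, 0.2]
gripper_width: 85.6
grasp_force: 0.0
```

Emit:
send_rows(
  steps=[
    [0,-28,0,0],
    [0,-28,0,0],
    [0,-28,0,0],
    [0,-28,0,0],
    [0,-28,0,0],
    [0,-28,0,0],
    [0,-28,0,0],
    [0,-28,0,0],
    [0,-28,0,0],
    [-10,-30,0,0],
    [-14,-30,0,0],
    [-14,-30,0,0],
    [-14,-30,0,0],
    [-14,-30,0,0],
    [-14,-30,0,0],
    [-14,-30,0,0],
    [-14,-30,0,0],
    [-14,-30,0,0],
    [-14,-25,0,0],
    [0,0,0,0],
  ],
)

```text
time_s: 3.3
tool_pos: [461.2, 143.7, 230.9]
ee_rot: [-3.141, 0.001, -0.353]
contact_force: [0.1, -1.2, 0.8]
gripper_width: 85.5
grasp_force: 0.0
```

```bash
python3 -c "
from h import *
to([482,194.5,80],-20.5)"
```

```text
t 3.3 pos [461.2 143.7 230.9] rpy [-1.7996e+02  8.0000e-02 -2.0220e+01] w 85.5 F [ 0.1 -1.2  0.8]
local [  2.2 -54.7 151. ] turn 0.28
```

Emit:
send_rows(
  steps=[
    [1,-27,0,0.28],
    [1.2,-27.7,0,0],
    [0,0,30,0],
    [0,0,30,0],
    [0,0,30,0],
    [0,0,30,0],
    [0,0,31,0],
    [0,0,0,0],
    [0,0,0,0],
  ],
)

```text
time_s: 4.2
tool_pos: [483.6, 190.1, 80.9]
ee_rot: [3.141, 0.0, -0.363]
contact_force: [0.0, -0.1, -0.1]
gripper_width: 85.4
grasp_force: 0.0
```

Run:
```python
from h import *
to([482,194.5,40],-20.5)
a=bot.camera("top")["color"][150:260,215:325,::-1];b=bot.camera("side")["color"][190:300,270:380,::-1]
cv2.imwrite("pics/a1.png",cv2.resize(np.hstack([a,b]),None,fx=3.6,fy=3.6,interpolation=cv2.INTER_CUBIC))
```

```text
t 4.2 pos [483.6 190.1  80.9] rpy [ 1.7998e+02  1.0000e-02 -2.0810e+01] w 85.4 F [ 0.  -0.1 -0.1]
local [-3.  -3.6 40.9] turn -0.31
```

View pics/a1.png

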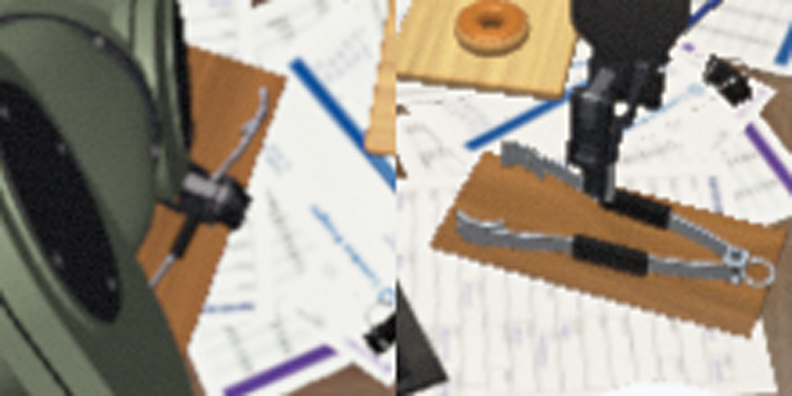

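The side crop shows the fingers straddling above the tongs, with the near fingertip at about (326,245). I'll find its height from the depth image.

Run:
```python
from h import *
c=bot.camera("side");P=cloud(c)
o=bot.get_obs();p=np.array(o["tool_pos"]);yw=np.radians(-20.8)
d=P-p;lx=d[...,0]*np.cos(yw)+d[...,1]*np.sin(yw);ly=d[...,0]*np.sin(yw)-d[...,1]*np.cos(yw)
for s in(-1,1):
    m=(c["depth"]>0)&(abs(lx)<25)&(s*ly>30)&(s*ly<70)&(P[...,2]>45)&(P[...,2]<140)
    q=P[m];print(s,len(q))
    for z in range(60,140,5):
        k=m&(abs(P[...,2]-z)<2.5)
        if k.sum(): print(z,k.sum(),"lx",lx[k].min().round(),lx[k].max().round(),"ly",ly[k].min().round(),ly[k].max().round())
```

```text
-1 73
95 2 lx -5.0 7.0 ly -49.0 -48.0
100 6 lx -8.0 12.0 ly -53.0 -48.0
105 12 lx -10.0 12.0 ly -56.0 -46.0
110 15 lx -9.0 12.0 ly -58.0 -46.0
115 14 lx -10.0 12.0 ly -59.0 -47.0
120 15 lx -9.0 7.0 ly -57.0 -47.0
125 5 lx -10.0 4.0 ly -57.0 -47.0
130 1 lx -9.0 -9.0 ly -52.0 -52.0
135 1 lx -10.0 -10.0 ly -50.0 -50.0
1 68
95 4 lx -7.0 4.0 ly 42.0 45.0
100 6 lx -5.0 6.0 ly 41.0 43.0
105 11 lx -10.0 3.0 ly 41.0 45.0
110 9 lx -10.0 4.0 ly 41.0 45.0
115 8 lx -10.0 2.0 ly 42.0 48.0
120 7 lx -9.0 -1.0 ly 42.0 50.0
125 7 lx -10.0 -1.0 ly 42.0 48.0
130 9 lx -10.0 -3.0 ly 42.0 51.0
135 5 lx -9.0 -2.0 ly 42.0 45.0
```

Emit:
send_rows(
  steps=[
    [-2.5,-3.6,0,-0.3],
    [0,0,15,0],
    [0,0,15,0],
    [0,0,15,0],
    [0,0,12,0],
    [0,0,10,0],
    [0,0,6,0],
    [0,0,4.5,0],
    [0,0,0,0],
    [0,0,0,0],
  ],
)

```text
time_s: 5.35
tool_pos: [482.5, 194.9, 3.1]
ee_rot: [-3.141, -0.0, -0.357]
contact_force: [-1.1, -0.5, -0.3]
gripper_width: 85.1
grasp_force: 0.0
```

```bash
python3 -c "
from h import *
to([482,194.5,3],-20.5)"
```

```text
t 5.35 pos [482.5 194.9   3.1] rpy [-1.7998e+02 -1.0000e-02 -2.0480e+01] w 85.1 F [-1.1 -0.5 -0.3]
local [-0.3  0.5  0.1] turn 0.02
```

Emit:
send_rows(
  steps=[
    [0,0,0,0],
    [0,0,0,0],
    [0,0,0,0],
    [0,0,0,0],
    [0,0,0,0],
    [0,0,0,0],
    [0,0,0,0],
    [0,0,0,0],
  ],
  gripper=0.22,
  grip_force=30,
)

```text
time_s: 6.15
tool_pos: [482.9, 194.9, 3.4]
ee_rot: [-3.141, -0.001, -0.358]
contact_force: [1.0, -0.8, 9.1]
gripper_width: 52.7
grasp_force: 8.7
```

Emit:
send_rows(
  steps=[
    [0,0,-3,0],
    [0,0,-5,0],
    [0,0,-10,0],
    [0,0,-10,0],
    [0,0,-10,0],
    [0,0,-10,0],
    [0,0,-10,0],
    [0,0,-10,0],
    [0,0,-10,0],
    [0,0,0,0],
    [0,0,0,0],
    [0,0,0,0],
  ],
)

```text
time_s: 7.35
tool_pos: [482.1, 194.8, 80.4]
ee_rot: [3.141, 0.001, -0.357]
contact_force: [0.3, -0.1, -0.6]
gripper_width: 52.2
grasp_force: 6.0
```

Run:
```python
from h import *
to([482,194.5,81],-20.5)
a=bot.camera("top")["color"][150:260,215:325,::-1];b=bot.camera("side")["color"][190:300,270:380,::-1]
cv2.imwrite("pics/a2.png",cv2.resize(np.hstack([a,b]),None,fx=3.6,fy=3.6,interpolation=cv2.INTER_CUBIC))
```

```text
t 7.35 pos [482.1 194.8  80.4] rpy [ 1.7998e+02  3.0000e-02 -2.0480e+01] w 52.2 F [ 0.3 -0.1 -0.6]
local [-0.   0.3 -0.6] turn 0.02
```

View pics/a2.png

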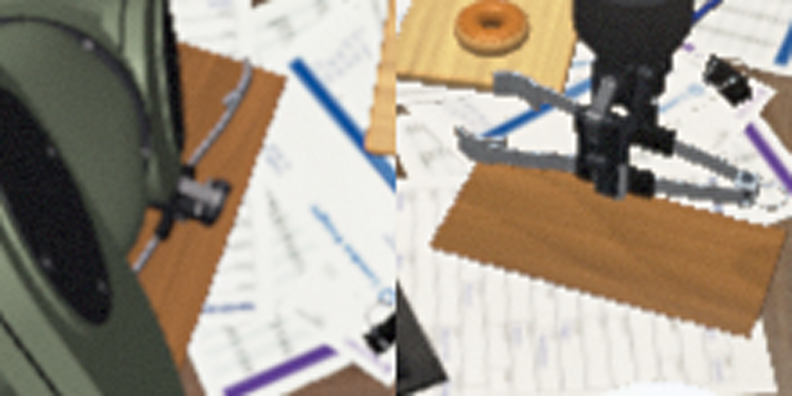

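The tongs are lifted and level, with the jaws at (500,85) and (465,140) in the crop. Next I'll measure the jaw points relative to the TCP.

```bash
cat >> h.py <<'E'
def jaws(yawoff=0):
    c=bot.camera("side");P=cloud(c);o=bot.get_obs();p=np.array(o["tool_pos"]);yw=o["ee_rot"][2]
    d=P-p;lx=d[...,0]*np.cos(yw)+d[...,1]*np.sin(yw);ly=-d[...,0]*np.sin(yw)+d[...,1]*np.cos(yw);lz=d[...,2]
    for s in(-1,1):
        for a in range(30,125,10):
            m=(c["depth"]>0)&(lx>=a)&(lx<a+10)&(s*ly>0)&(s*ly<60)&(lz>-8)&(lz<45)
            if m.any(): print(s,a,m.sum(),"ly med",np.median(ly[m]).round(1),ly[m].min().round(1),ly[m].max().round(1),"lz",lz[m].min().round(1),lz[m].max().round(1))
E
python3 -c "
from h import *
jaws()"
```

```text
-1 40 5 ly med -26.8 -27.2 -25.0 lz 15.6 23.8
-1 50 15 ly med -27.8 -30.6 -26.2 lz 8.9 24.7
-1 60 15 ly med -30.7 -33.4 -28.9 lz 6.5 23.1
-1 70 25 ly med -32.1 -34.3 -22.5 lz 4.0 26.5
-1 80 22 ly med -29.8 -36.0 -26.9 lz 3.5 27.4
-1 90 27 ly med -33.4 -37.0 -30.9 lz 4.6 27.1
-1 100 30 ly med -31.1 -34.7 -28.5 lz 6.1 27.1
-1 110 7 ly med -28.3 -30.3 -27.0 lz 4.2 27.9
1 30 22 ly med 23.5 20.7 26.9 lz 6.4 23.0
1 40 20 ly med 26.9 23.9 29.3 lz 9.3 24.3
1 50 21 ly med 29.4 26.7 32.7 lz 7.7 24.7
1 60 21 ly med 31.8 30.4 33.8 lz 7.7 24.3
1 70 25 ly med 33.5 25.5 36.5 lz 8.2 25.6
1 80 33 ly med 34.9 27.7 37.9 lz 3.5 27.6
1 90 27 ly med 35.5 33.4 38.4 lz 4.8 27.5
1 100 27 ly med 34.5 29.3 37.8 lz 4.9 28.1
1 110 7 ly med 30.3 29.9 31.6 lz 5.1 25.7
```

Emit:
send_rows(
  steps=[
    [0,0,-10,-3],
    [0,0,-10,-3],
    [0,0,-10,-3],
    [0,0,-10,-2.5],
    [1,8,0,0],
    [2,14,0,0],
    [2.5,20,0,0],
    [2.5,22,0,0],
    [2.5,22,0,0],
    [2.5,22,0,0],
    [2.5,22,0,0],
    [2.5,22,0,0],
    [2.5,22,0,0],
    [2.5,22,0,0],
    [2.5,22,0,0],
    [2.5,22,0,0],
    [2.5,22,0,0],
    [2.5,22,0,0],
    [2.5,22,0,0],
    [2.5,22,0,0],
  ],
)

```text
time_s: 9.5
tool_pos: [467.6, -137.0, 120.4]
ee_rot: [3.142, 0.001, -0.158]
contact_force: [0.3, -0.3, -0.3]
gripper_width: 52.3
grasp_force: 6.0
```

Emit:
send_rows(
  steps=[
    [2.5,20,0,0],
    [2.5,16,0,0],
    [1,8,0,0],
    [0,4,0,0],
    [0,0,10,0],
    [0,0,10,0],
    [0,0,10,0],
    [0,0,0,0],
    [0,0,0,0],
    [0,0,0,0],
  ],
)

```text
time_s: 10.5
tool_pos: [467.2, -183.3, 91.0]
ee_rot: [-3.142, -0.0, -0.157]
contact_force: [-0.4, 0.8, 0.5]
gripper_width: 52.6
grasp_force: 6.0
```

```bash
python3 -c "
from h import *
to([468.5,-185.3,15.5],-9)
jaws()
c=bot.camera('side');d=bot.camera('top')
cv2.imwrite('pics/a3.png',cv2.resize(np.hstack([d['color'][120:230,340:450,::-1],c['color'][100:210,260:370,::-1]]),None,fx=3.6,fy=3.6,interpolation=cv2.INTER_CUBIC))"
```

```text
t 10.5 pos [ 467.2 -183.3   91. ] rpy [-1.80e+02 -1.00e-02 -8.97e+00] w 52.6 F [-0.4  0.8  0.5]
local [ 1.5  1.7 75.5] turn 0.03
-1 30 13 ly med -22.2 -26.4 -18.3 lz 7.9 22.4
-1 40 13 ly med -24.6 -31.0 -21.2 lz 7.2 25.2
-1 50 13 ly med -28.2 -31.8 -24.9 lz 8.2 24.1
-1 60 14 ly med -31.5 -35.6 -26.9 lz 6.7 24.9
-1 70 14 ly med -30.9 -35.2 -22.9 lz 8.8 27.3
-1 80 21 ly med -30.4 -35.8 -25.9 lz 3.4 30.1
-1 90 18 ly med -34.1 -37.6 -30.0 lz 6.8 28.5
-1 100 19 ly med -32.0 -40.6 -27.1 lz 6.0 28.0
-1 110 6 ly med -28.8 -31.5 -27.1 lz 9.6 25.7
1 30 17 ly med 23.6 21.1 25.7 lz 9.1 23.9
1 40 15 ly med 26.6 23.8 30.6 lz 9.5 25.0
1 50 15 ly med 28.2 23.7 32.9 lz 8.9 23.3
1 60 15 ly med 31.0 28.5 35.6 lz 8.5 22.5
1 70 15 ly med 32.8 30.7 35.9 lz 8.1 26.1
1 80 22 ly med 35.1 25.4 41.6 lz 4.4 26.6
1 90 21 ly med 36.5 32.9 40.8 lz 4.2 28.2
1 100 20 ly med 34.9 29.3 37.5 lz 4.8 27.7
1 110 6 ly med 31.8 29.7 34.2 lz 7.6 25.2
```

View pics/a3.png

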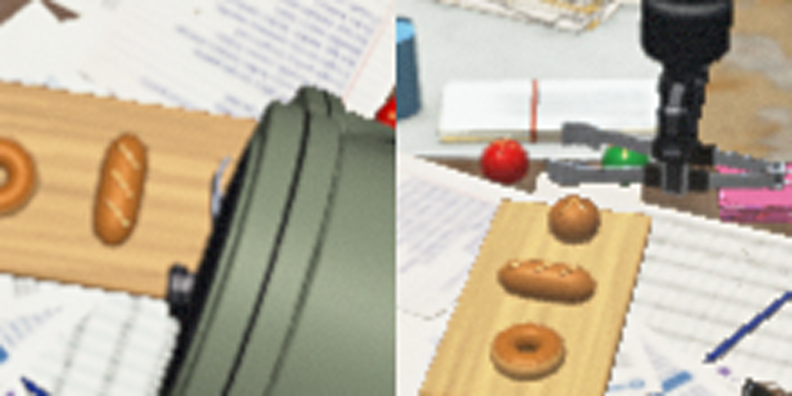

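The jaws are aligned above the round roll, which is at (575,218) in the crop. Descending.

Emit:
send_rows(
  steps=[
    [1.5,1.5,0,0],
    [0,0,10,0],
    [0,0,10,0],
    [0,0,10,0],
    [0,0,7,0],
    [0,0,0,0],
    [0,0,0,0],
  ],
)

```text
time_s: 11.35
tool_pos: [468.3, -185.1, 53.7]
ee_rot: [-3.141, 0.0, -0.157]
contact_force: [-0.0, -1.2, -0.6]
gripper_width: 52.2
grasp_force: 6.0
```

```bash
python3 -c "
from h import *
to([468.5,-185.3,15.5],-9)"
```

```text
t 11.35 pos [ 468.3 -185.1   53.7] rpy [-1.7999e+02  2.0000e-02 -8.9900e+00] w 52.2 F [-0.  -1.2 -0.6]
local [ 0.2  0.1 38.2] turn 0.01
```

Emit:
send_rows(
  steps=[
    [0,0,6,0],
    [0,0,6,0],
    [0,0,6,0],
    [0,0,6,0],
    [0,0,6,0],
    [0,0,5,0],
    [0,0,3,0],
    [0,0,0,0],
    [0,0,0,0],
    [0,0,0,0],
  ],
)

```text
time_s: 12.35
tool_pos: [468.4, -185.2, 16.0]
ee_rot: [-3.142, -0.0, -0.157]
contact_force: [0.4, 1.2, -1.1]
gripper_width: 52.0
grasp_force: 6.0
```

```bash
python3 -c "
from h import *
to([468.5,-185.3,15.5],-9)
c=bot.camera('side')
cv2.imwrite('pics/a4.png',cv2.resize(c['color'][120:210,260:380,::-1],None,fx=6,fy=6,interpolation=cv2.INTER_CUBIC))"
```

```text
t 12.35 pos [ 468.4 -185.2   16. ] rpy [-1.80e+02 -2.00e-02 -8.98e+00] w 52.0 F [ 0.4  1.2 -1.1]
local [0.1 0.1 0.5] turn 0.02
```

View pics/a4.png

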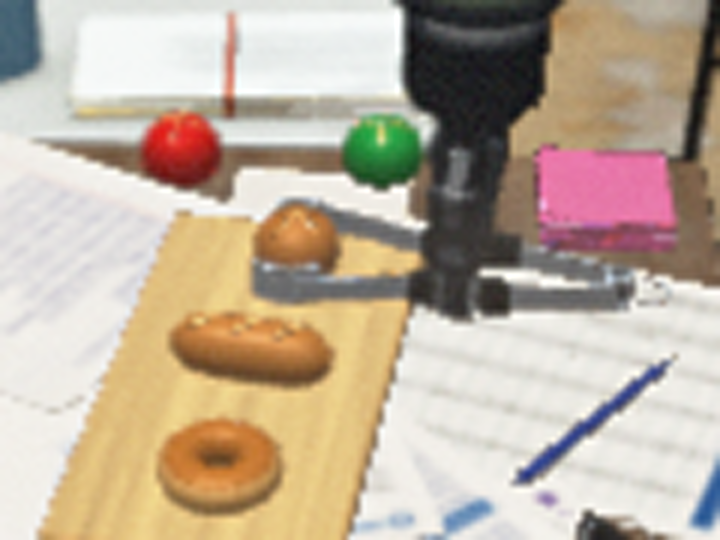

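The jaws straddle the roll (crop (298,240)). Closing gently.

Emit:
send_rows(
  steps=[
    [0,0,0,0],
    [0,0,0,0],
    [0,0,0,0],
  ],
  gripper=0.1,
)

```text
time_s: 12.7
tool_pos: [468.4, -185.1, 15.9]
ee_rot: [-3.142, -0.0, -0.157]
contact_force: [0.1, 0.9, -1.3]
gripper_width: 47.1
grasp_force: 8.9
```

Emit:
send_rows(
  steps=[
    [0,0,0,0],
    [0,0,0,0],
    [0,0,0,0],
    [0,0,0,0],
    [0,0,0,0],
    [0,0,0,0],
  ],
  gripper=-0.1,
)

```text
time_s: 13.3
tool_pos: [468.4, -185.1, 15.8]
ee_rot: [-3.141, -0.0, -0.157]
contact_force: [0.5, -0.4, 0.4]
gripper_width: 43.3
grasp_force: 32.9
```

Emit:
send_rows(
  steps=[
    [0,0,-3,0],
    [0,0,-6,0],
    [0,0,-10,0],
    [0,0,-10,0],
    [0,0,-12,0],
    [0,0,-12,0],
    [0,0,-12,0],
    [0,0,-12,0],
    [0,0,-10,0],
    [0,0,-8,0],
    [0,0,-4,0],
    [0,0,0,0],
    [0,0,0,0],
    [0,0,0,0],
  ],
)

```text
time_s: 14.7
tool_pos: [468.2, -185.1, 114.4]
ee_rot: [-3.141, 0.001, -0.157]
contact_force: [0.4, 0.2, -1.8]
gripper_width: 43.0
grasp_force: 32.9
```

```bash
python3 -c "
from h import *
to([365,406,115],-9)
c=bot.camera('side')
cv2.imwrite('pics/a5.png',cv2.resize(c['color'][90:210,250:380,::-1],None,fx=4,fy=4,interpolation=cv2.INTER_CUBIC))"
```

```text
t 14.7 pos [ 468.2 -185.1  114.4] rpy [-1.7999e+02  4.0000e-02 -8.9800e+00] w 43.0 F [ 0.4  0.2 -1.8]
local [-1.942e+02 -5.677e+02 -3.000e-01] turn 0.02
```

View pics/a5.png

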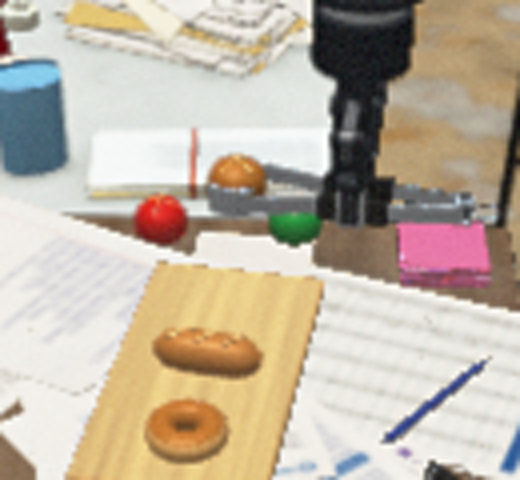

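The roll is lifted in the jaws (crop (237,180)) and the other pieces are undisturbed. Carrying it to the plate.

Emit:
send_rows(
  steps=[
    [-1.5,-4,0,0],
    [-3,-9,0,0],
    [-5,-14,0,0],
    [-6,-18,0,0],
    [-6,-18,0,0],
    [-6,-18,0,0],
    [-6,-18,0,0],
    [-6,-18,0,0],
    [-6,-18,0,0],
    [-6,-18,0,0],
    [-6,-18,0,0],
    [-6,-18,0,0],
    [-6,-18,0,0],
    [-6,-18,0,0],
    [-6,-18,0,0],
    [-6,-18,0,0],
    [-6,-18,0,0],
    [-6,-18,0,0],
    [-6,-18,0,0],
    [-6,-18,0,0],
  ],
)

```text
time_s: 16.75
tool_pos: [409.1, 162.8, 114.9]
ee_rot: [-3.141, 0.0, -0.156]
contact_force: [0.8, -0.1, -1.4]
gripper_width: 43.2
grasp_force: 32.9
```

Emit:
send_rows(
  steps=[
    [-6,-18,0,0],
    [-6,-18,0,0],
    [-6,-18,0,0],
    [-6,-18,0,0],
    [-6,-18,0,0],
    [-6,-18,0,0],
    [-6,-18,0,0],
    [-6,-18,0,0],
    [-6,-18,0,0],
    [-6,-18,0,0],
    [-6,-16,0,0],
    [-5,-12,0,0],
    [-3,-8,0,0],
    [-1,-4,0,0],
    [0,0,0,0],
    [0,0,0,0],
    [0,0,0,0],
  ],
)

```text
time_s: 18.45
tool_pos: [370.7, 389.6, 114.9]
ee_rot: [3.142, -0.0, -0.158]
contact_force: [-0.0, 0.8, -1.7]
gripper_width: 43.0
grasp_force: 32.8
```

Run:
```python
from h import *
to([365,406,115],-9)
for n in("side","top"):
    c=bot.camera(n);P=cloud(c);h=cv2.cvtColor(c["color"],cv2.COLOR_RGB2HSV)
    m=(c["depth"]>0)&(h[...,0]>5)&(h[...,0]<22)&(h[...,1]>90)&(abs(P[...,0]-458)<80)&(abs(P[...,1]-391)<80)&(P[...,2]>70)&(P[...,2]<200)
    q=P[m]
    if len(q): print(n,len(q),cv2.minEnclosingCircle(q[:,:2].astype(np.float32)),q[:,2].min(),q[:,2].max())
    if n=="side": save(c,"a6.png",(250,170,450,370),3)
```

```text
t 18.45 pos [370.7 389.6 114.9] rpy [180.    -0.    -9.03] w 43.0 F [-0.   0.8 -1.7]
local [ -8.2 -15.3  -0.1] turn -0.03
side 326 ((450.8450927734375, 373.7072448730469), 37.85588073730469) 120.68524795745108 153.77101967632728
top 271 ((464.47235107421875, 373.2144470214844), 22.89920997619629) 130.7577170828689 155.25043907990278
```

View pics/a6.png

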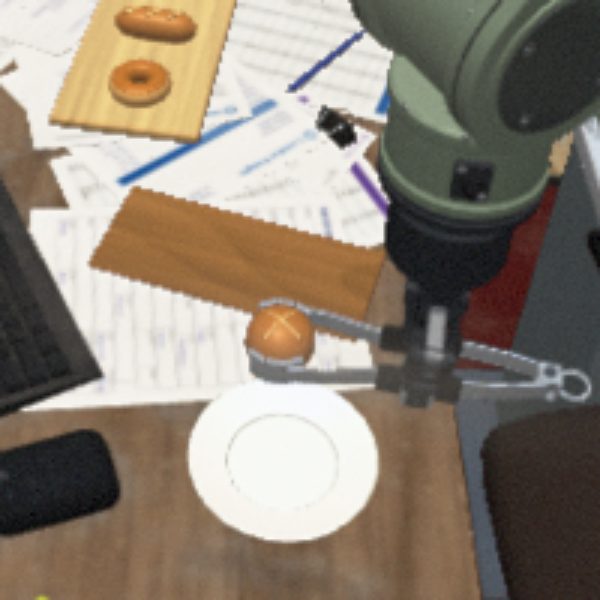

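The roll is held at (464,374) and needs about (-6,+18) mm to reach the plate's middle, so I'll make the last correction.

Emit:
send_rows(
  steps=[
    [-2,-4,0,0],
    [-3,-6,0,0],
    [-3,-5,0,0],
    [-1,-2,0,0],
    [0,0,0,0],
    [0,0,0,0],
    [0,0,0,0],
    [0,0,0,0],
    [0,0,0,0],
    [0,0,0,0],
    [0,0,0,0],
    [0,0,0,0],
  ],
)

```text
time_s: 19.75
tool_pos: [364.2, 408.4, 114.9]
ee_rot: [-3.141, 0.0, -0.157]
contact_force: [-0.0, 0.2, -1.4]
gripper_width: 42.9
grasp_force: 32.8
```

Run:
```python
from h import *
to([365,406,115],-9)
c=bot.camera("top");P=cloud(c);h=cv2.cvtColor(c["color"],cv2.COLOR_RGB2HSV)
m=(c["depth"]>0)&(h[...,0]>5)&(h[...,0]<22)&(h[...,1]>90)&(abs(P[...,0]-458)<80)&(abs(P[...,1]-391)<80)&(P[...,2]>70)&(P[...,2]<200)
q=P[m];r=cv2.minEnclosingCircle(q[:,:2].astype(np.float32));print(r,q[:,2].max())
if np.hypot(r[0][0]-458,r[0][1]-391.5)<15: print(bot.finish_job())
```

```text
t 19.75 pos [364.2 408.4 114.9] rpy [-179.99    0.     -8.98] w 42.9 F [-0.   0.2 -1.4]
local [ 1.1  2.2 -0.1] turn 0.02
((435.90155029296875, 401.1045227050781), 45.607730865478516) 155.1292475562764
```

The outliers spoiled that circle (radius 46), so I'll use a median instead.

Run:
```python
from h import *
c=bot.camera("top");P=cloud(c);h=cv2.cvtColor(c["color"],cv2.COLOR_RGB2HSV)
m=(c["depth"]>0)&(h[...,0]>5)&(h[...,0]<22)&(h[...,1]>90)&(abs(P[...,0]-458)<80)&(abs(P[...,1]-391)<80)&(P[...,2]>125)&(P[...,2]<200)
n,l,st,ce=cv2.connectedComponentsWithStats(m.astype(np.uint8));q=P[l==1+st[1:,4].argmax()]
r=cv2.minEnclosingCircle(q[:,:2].astype(np.float32));print(r,np.median(q,0))
if r[1]<27 and np.hypot(r[0][0]-458,r[0][1]-391.5)<15: print(bot.finish_job())
```

```text
((457.5533447265625, 392.1476135253906), 23.500858306884766) [456.35533546 388.50928506 146.38911401]
the job is handed in; nothing more can be done
None
```

I handed the job in at about 20 s, with the round roll gripped in the tongs and held still about 10 cm above the side plate, within 1 mm of its measured middle; the judge returned no verdict.

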